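Comb trunking lengths into rows on the packing board

TASK

Pick up the wide toothed rake and use it to comb the two loose lengths of white trunking along the plywood board, away from the robot, until they lie flat side by side in parallel rows, close up against the length already fixed along the stop and roughly centred on it. Move them only with the rake, never with the gripper; then put the rake down the right way up, on its teeth, and let go.

Things in the scene. Friction and masses are not known exactly. Their poses are not given: they have to be found in the camera images.
- board: Fixed plywood board 4 mm thick; origin on its underside, plywood x -150..120, y -115..115 mm. x points away from the robot (turned up to 0.35 rad). Along y at the far end: aluminium stop 30 mm high and, before it, a fixed white length, 190 long, 16 high, near face at x = +78 mm. The loose lengths go before that, so the rows' near face ends at x = 34. Pushing to +x, head parallel to y, squares them up.
- rod_a: Loose straight length of white trunking, 130 mm long (y), 22 wide (x), 16 high (z), about 60 g; does not roll. One of two alike, lying askew on the board up to 0.5 rad from the stop's direction, nearer the robot than the stop; which is nearer varies. Origin: centre of underside.
- rod_b: Loose straight length of white trunking, 130 mm long (y), 22 wide (x), 16 high (z), about 60 g; does not roll. One of two alike, lying askew on the board up to 0.5 rad from the stop's direction, nearer the robot than the stop; which is nearer varies. Origin: centre of underside.
- rake: Rake, 220 g, left or right of the board (a narrow brush is opposite). Aluminium head 170 mm along y, 12 thick, eight teeth with 8 mm gaps; pushing face x = +6, top z = 34. Origin: under head centre at the teeth tips; x from handle to head. Level wooden handle 22 wide (y), z 28..52, x -115..6 mm; grip across y at x = -45, z = 38. Stands level on teeth and a 16 mm foot at x = -105.
Things that resemble listed ones, but are neither listed nor needed, are in the scene too. Leave any green or purple look-alike of the rod_b alone.

How it is judged:
On the way, in this order (a step that is already met when the one before it is completed fails the run):
1. the rake is picked up (height (world z) of rake above 0.012 m and contact force between the fingers and rake above 0.5 N), for 0.1 s.
2. with the rake in hand, both lengths are combed into parallel rows at the fixed length (angle between the y axis of each of rod_a, rod_b and the y axis of board, either way round below 0.175 rad and x of rod_a in the frame of board between 0.03 and 0.08 m and y of rod_a in the frame of board between -0.05 and 0.05 m and z of each of rod_a, rod_b in the frame of board below 0.01 m and angle between each of rod_a, rod_b's own z axis and vertical below 0.175 rad and x of rod_b in the frame of board between 0.03 and 0.08 m and y of rod_b in the frame of board between -0.05 and 0.05 m and contact force between the fingers and rake above 0.5 N), for 0.1 s.
At the end, for the whole second after the job is handed in: Both loose lengths lie flat and at rest side by side at the fixed length, each within 10 degrees of parallel to the stop, no more than 15 mm of gaps in all, centres within 50 mm of the board's middle line; the rake is down (below 30 mm, within 15 degrees of upright), at rest (angle between the y axis of each of rod_a, rod_b and the y axis of board, either way round below 0.175 rad and x of rod_a in the frame of board between 0.03 and 0.08 m and y of rod_a in the frame of board between -0.05 and 0.05 m and z of each of rod_a, rod_b in the frame of board below 0.01 m and angle between each of rod_a, rod_b's own z axis and vertical below 0.175 rad and x of rod_b in the frame of board between 0.03 and 0.08 m and y of rod_b in the frame of board between -0.05 and 0.05 m and linear speed of each of rod_a, rod_b, rake below 0.02 m/s and angle between rake's own z axis and vertical below 0.26 rad and height (world z) of rake below 0.03 m); the robot touches nothing.
It fails at once if the gripper or arm pushes a length of trunking itself (contact force between any of the fingers, the arm and rod_a above 1 N or contact force between any of the fingers, the arm and rod_b above 1 N).
It also fails if it takes over 42 s, if anything falls off the work surface, if the arm or the gripper's body presses on something with over 40 N, if the wrist force passes 120 N, or if a joint passes its speed limit or range.

ROBOT

A 6-joint arm with a two-finger parallel gripper is mounted at the origin on the work surface. World frame = base frame: x ahead of the robot, y to its left, z up, the work surface at z = 0. Lengths are in m, angles in rad, forces in N, time in s.
With the tool pointing down it reaches from about 0.35 to 0.975 m from the base axis. Payload 4.9 kg.
Tool frame: the origin (TCP) lies midway between the tips of the shut fingers; the grasp point (between the pads) lies 19 mm behind it; z points along the fingers, y is the direction in which the jaws open and shut (so a half turn about z gives the same grasp; the last joint's range is limited). The gripper opens to 85 mm and grips with 20 to 120 N. Pads are 22 mm wide; open, the fingers measure 114 mm over their backs; the gripper's body (76 mm by 85 mm) begins 54 mm behind the grasp point. The pads swing forward as they close: fully open they stand 13 mm farther back than shut.
Start: joints at [-0.119, 0.053, 1.613, -0, 1.476, -0.119], TCP at [0.625, 0, 0.231] pointing down, gripper open.
Joint ranges: [-3.01, 3.01], [-1.01, 2.22], [0.06, 2.58], [-1.02, 4.17], [0.09, 2.62], [-3.14, 3.14]. Speed limits (rad/s): [2.57, 2.57, 3.14, 3.14, 3.14, 3.14].

INTERFACE

Orientations are given as a unit quaternion [w, x, y, z].
In Python, from plant import manip gives the robot as it stands. The module is installed in compiled form; this text tells all that it offers.
- The arm moves only by the tool move_arm, never from a script. Its argument "rows" is a list of rows, each an object of numbers: "tx", "ty", "tz": the shift along the tool's x, y, z in m; "ax", "ay", "az": the turn, a rotation vector about the tool's x, y, z in degrees; "jaw": the closure in counts, from 0 (fully open) to 255 (shut). In form: [{"tx": .., "ty": .., "tz": .., "ax": .., "ay": .., "az": .., "jaw": ..}, ...]. A call has 1 to 12 rows; each row shifts and turns the pose as measured when the row begins, along the tool's axes as they then stand; what a row does not reach is not made up. A row lasts 1/10 s, in which the tool goes at most 50 mm and 8.59 degrees, less where a joint would pass 70% of its speed; a pose out of reach is approached as far as the arm can. A call with a gripper value outside its range is refused whole. The fingers move at their own pace and stop on an object; the grip force is fixed at half the most. Time passes only in rows, so rows that do not move let the fingers close. It gives the time, the measured TCP pose, the force and the opening at its end, in the units of the state.
- manip.state(): the state, without advancing time (a new reading comes with each control period).
- manip.grab_frame(name): name is "scene" or "side" or "wrist"; returns a dict with "color" (400x640x3 uint8, red, green, blue), "intrinsics" (3x3 intrinsics, pixels), "R" (3x3) and "t" (3): a world point X has camera coordinates R X + t. Camera axes: x right, y down, z forward; pixel columns grow to the right and rows downward; lengths in m; the calibration is good to about 2 mm. A picture is of the moment at which its call begins. There is no depth.
- manip.job_done(): hands the job in, once; it reports no verdict.
The state is a dict: "time": time; "joint_pos": joint angles; "joint_vel": joint speeds; "joint_efforts": joint torques, N m; "tool_pos": TCP position; "tool_rot": TCP orientation; "contact_force": force on the tool from outside, world axes, zero at the start; "ft_torque": the same for the moment, N m; "gripper_width": opening from 0.0 (shut) to 1.0 (fully open).
Only numpy, scipy, OpenCV 4.12 (cv2) and the standard library are available. Lean on these libraries where they do the work, as an engineer would, in place of code of your own. Each camera call takes 0.05 s, during which the arm holds its last target.

## Working session

There is one attempt and no reset: what is moved stays moved. The work goes in short steps, Python scripts to look and compute and a tool call to move; the robot and the scene stay as the last step left them, time stands still between calls to the robot, and variables do not carry over. Pictures are saved under pics/ and viewed, and the job is handed in when it is done.

Besides the shell and the picture viewer there is one more tool, called as name(argument=value, ...), one argument or row to a line, values as JSON. move_arm: Moves the arm, as the interface text tells. Its arguments: {"type":"object","properties":{"rows":{"type":"array"}},"required":["rows"]}

```bash
mkdir -p pics; python3 - <<'E'
from plant import manip
import cv2,numpy as np
s=manip.state();print(s['time'],s['tool_pos'],s['tool_rot'],s['gripper_width'])
for n in['scene','side','wrist']:
    f=manip.grab_frame(n);cv2.imwrite(f'pics/{n}0.png',f['color'][:,:,::-1]);np.savez(f'pics/{n}0.npz',**f)
    print(n,f['intrinsics'].tolist(),(-f['R'].T@f['t']).round(3))
E
```

```text
0.0 [6.24372201e-01 9.28581898e-05 2.30067931e-01] [-8.16098477e-04  7.07093687e-01  7.07119122e-01 -6.31789845e-04] 0.9987094813126606
scene [[476.3783880670036, 0.0, 324.7928107119228], [0.0, 476.3783880670036, 193.3288196406537], [0.0, 0.0, 1.0]] [0.999 0.5   1.026]
side [[407.9136298982826, 0.0, 322.1161138851112], [0.0, 407.9136298982826, 200.64127840180245], [0.0, 0.0, 1.0]] [ 0.526 -0.716  0.542]
wrist [[315.83785905099955, 0.0, 321.02063960465523], [0.0, 315.83785905099955, 198.98570657649887], [0.0, 0.0, 1.0]] [0.625 0.081 0.374]
```

View pics/scene0.png

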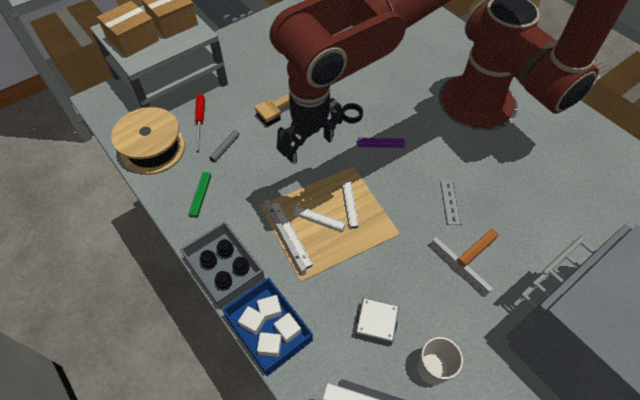

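View pics/side0.png

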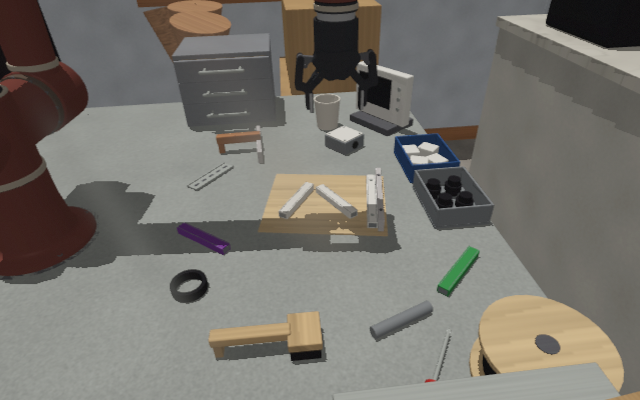

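View pics/wrist0.png

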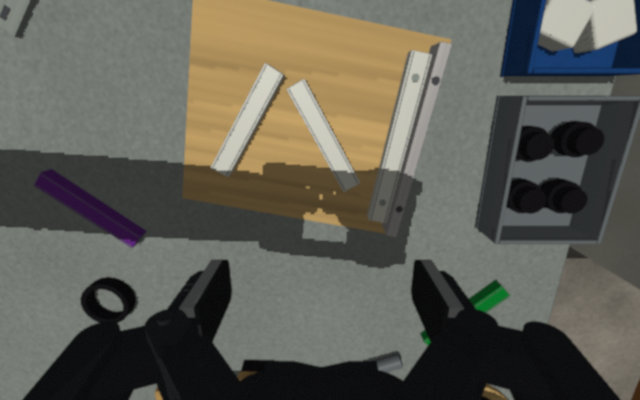

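The rake candidates are the orange-handled tool with the wide aluminium head (scene 463,262; side 245,142) and the narrow brush with the wooden block (scene 268,108; side 270,338). The purple (scene 381,142) and green (scene 200,194) lengths are look-alikes of the rods, and the perforated strip (scene 450,203) is an extra. I choose the orange-handled wide tool and check it in a close crop while measuring.

```bash
cat > h.py <<'E'
import numpy as np,cv2
def load(n): return dict(np.load(f'pics/{n}.npz'))
def ray(f,u,v,z):
    d=f['R'].T@np.linalg.inv(f['intrinsics'])@np.array([u,v,1.]);c=-f['R'].T@f['t']
    return (c+d*(z-c[2])/d[2])
def proj(f,X):
    p=f['R']@np.array(X)+f['t'];p=f['intrinsics']@p;return p[:2]/p[2]
E
python3 - <<'E'
from h import *
f=load('scene0');im=f['color'][:,:,::-1]
a=cv2.resize(im[215:305,420:510],None,fx=6,fy=6,interpolation=cv2.INTER_CUBIC)
cv2.imwrite('pics/c1.png',a)
a=cv2.resize(im[160:285,255:405],None,fx=5,fy=4.8,interpolation=cv2.INTER_CUBIC)
cv2.imwrite('pics/c2.png',a)
f=load('side0');im=f['color'][:,:,::-1]
cv2.imwrite('pics/c3.png',cv2.resize(im[115:195,180:290],None,fx=6,fy=6,interpolation=cv2.INTER_CUBIC))
E
```

```text
(no output)
```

View pics/c1.png

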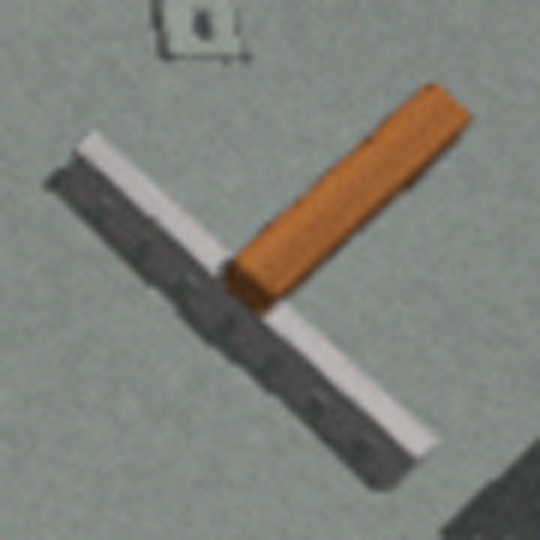

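View pics/c2.png

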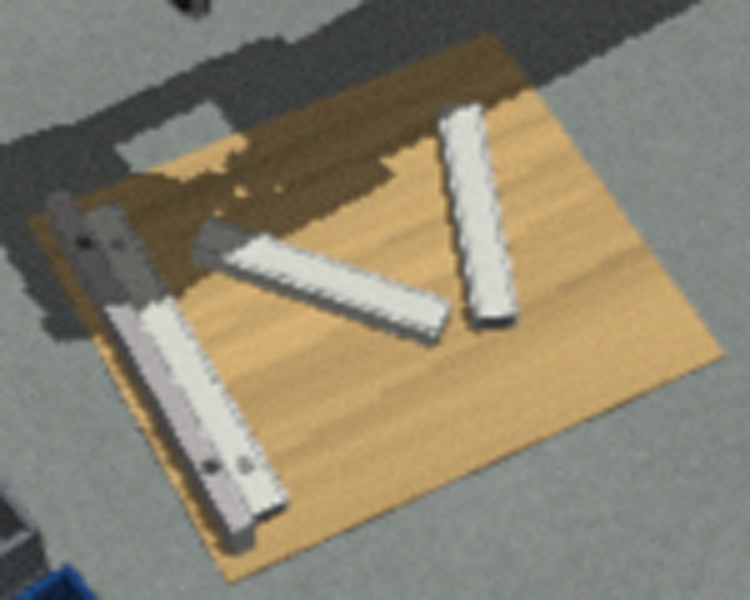

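View pics/c3.png

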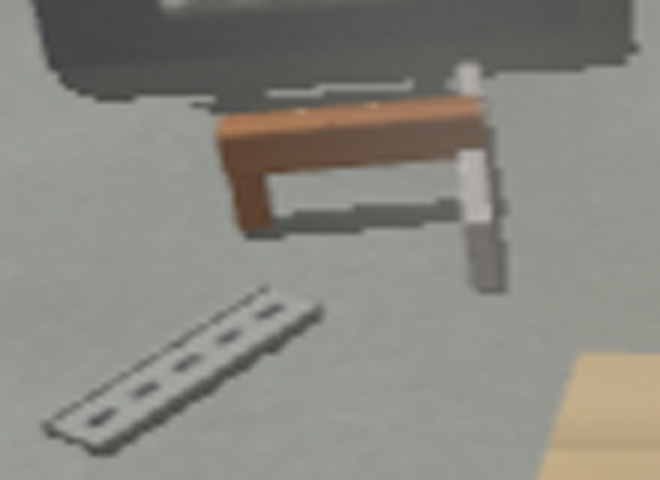

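```bash
python3 - <<'E'
from h import *
f=load('scene0')
A=lambda p,z:ray(f,420+p[0]/6-.4,215+p[1]/6-.4,z)
B=lambda p,z:ray(f,255+p[0]/5-.4,160+p[1]/4.8-.4,z)
h=[A(p,.034) for p in[(75,150),(97,130),(420,458),(438,440)]]
k=[A(p,.052) for p in[(432,85),(472,118),(235,265),(272,298)]]
print('head',np.round(h,4).tolist());print('handle',np.round(k,4).tolist())
hc=np.mean(h,0);hy=(h[0]+h[1]-h[2]-h[3])/2
kb=(k[0]+k[1])/2;kf=(k[2]+k[3])/2
print('hc',hc,'len',np.linalg.norm(hy),'hdl len',np.linalg.norm(kf-kb),'width',np.linalg.norm(k[0]-k[1]))
print('yaw handle',np.arctan2(*(kf-kb)[[1,0]]),'from head',np.arctan2(*hy[[1,0]])+np.pi/2,np.arctan2(*hy[[1,0]])-np.pi/2,'kb',kb,'kf',kf)
b=[B(p,.004) for p in[(30,222),(490,35),(722,353),(230,580)]] # far-right, near-right, near-left, far-left
print('board',np.round(b,4).tolist())
xd=(b[0]+b[3]-b[1]-b[2])/2;yd=(b[2]+b[3]-b[0]-b[1])/2
print('lens',np.linalg.norm(xd),np.linalg.norm(yd),'yaw',np.arctan2(xd[1],xd[0]),np.arctan2(-yd[0],yd[1]))
yaw=(np.arctan2(xd[1],xd[0])*.54+np.arctan2(-yd[0],yd[1])*.46)
R=np.array([[np.cos(yaw),-np.sin(yaw)],[np.sin(yaw),np.cos(yaw)]])
o=np.mean(b,0)[:2]+R@[.015,0]
print('origin',o,yaw)
for q in [[(440,115),(482,103),(517,312),(472,320)],[(210,220),(190,258),(435,333),(452,302)],[(100,205),(88,212),(250,515),(287,497)]]:
    w=np.array([R.T@(B(p,.02)[:2]-o) for p in q]);print(np.round(w,4).tolist(),w.mean(0))
np.savez('m.npz',o=o,yaw=yaw)
E
```

```text
head [[0.4616, 0.2547, 0.034], [0.4484, 0.2538, 0.034], [0.453, 0.4235, 0.034], [0.4423, 0.4229, 0.034]]
handle [[0.3401, 0.3253, 0.052], [0.3391, 0.3446, 0.052], [0.4588, 0.3307, 0.052], [0.4579, 0.3486, 0.052]]
hc [0.45130744 0.33870881 0.034     ] len 0.16913618821762047 hdl len 0.11889191966648534 width 0.019381173474525497
yaw handle 0.03963044005649494 from head 0.043459963147779446 -3.0981326904420134 kb [0.33955821 0.33495076 0.052     ] kf [0.45835677 0.33966126 0.052     ]
board [[0.7185, -0.0875, 0.004], [0.456, -0.0384, 0.004], [0.4966, 0.1847, 0.004], [0.7598, 0.1355, 0.004]]
lens 0.26740854294609223 0.2267625001817337 yaw -0.18485419700682607 -0.18133438393745535
origin [0.62246054 0.04585532] -0.18323508299491556
[[-0.0922, -0.0689], [-0.1152, -0.0658], [-0.0665, 0.054], [-0.0448, 0.048]] [-0.07968182 -0.00819705]
[[0.0416, -0.0638], [0.0604, -0.0477], [-0.0252, 0.0462], [-0.0413, 0.0344]] [ 0.00888391 -0.00771525]
[[0.0863, -0.0972], [0.0934, -0.0961], [0.0984, 0.0939], [0.0791, 0.0934]] [ 0.08928706 -0.00150343]
```

Crop check: c1 shows a wide aluminium head with teeth and a level handle with a foot, so this is the rake. The measured head length is 169 mm (170 given) and the handle 119 mm (121 given). The board's sides measure 267 × 227 mm (270 × 230 given). Moving above the handle now.

move_arm(
  rows=[
    {"tx": 0.034,"ty": -0.022,"az": 4},
    {"tx": 0.037,"ty": -0.019,"az": 8},
    {"tx": 0.039,"ty": -0.014,"az": 8},
    {"tx": 0.037,"ty": -0.009,"az": 8},
    {"tx": 0.034,"ty": -0.003,"az": 8},
    {"tx": 0.03,"ty": 0.003,"az": 8},
    {"az": 8},
    {"az": 8},
    {"az": 8},
    {"az": 8},
  ],
)

```text
schema error: expected keys tx, ty, tz, ax, ay, az, jaw
```

```bash
cat >> h.py <<'E'
from scipy.spatial.transform import Rotation as Ro
def st():
    from plant import manip
    s=manip.state();q=s['tool_rot'];M=Ro.from_quat([q[1],q[2],q[3],q[0]]).as_matrix();return s,np.array(s['tool_pos']),M
def goal(P,yaw):
    s,p,M=st();x=[np.cos(yaw),np.sin(yaw),0];G=np.array([x,np.cross([0,0,-1],x),[0,0,-1]]).T
    print('t',round(s['time'],2),'pos',p.round(4),'w',round(s['gripper_width'],3),'F',np.round(s['contact_force'],2),'j',np.round(s['joint_pos'],2))
    print('shift mm',(M.T@(np.array(P)-p)*1000).round(1),'turn deg',np.degrees(Ro.from_matrix(M.T@G).as_rotvec()).round(2))
E
python3 -c "
from h import *
goal([.4065,.3367,.13],.042)"
```

```text
t 0.15 pos [6.245e-01 1.000e-04 2.303e-01] w 1.001 F [-0.15 -0.04  0.48] j [-0.12  0.05  1.61 -0.    1.48 -0.12]
shift mm [ 336.6 -217.8  100.8] turn deg [-8.000e-02  6.000e-02  8.759e+01]
```

move_arm(
  rows=[
    {"tx": 0.034,"ty": -0.022,"tz": 0,"ax": 0,"ay": 0,"az": 4,"jaw": 0},
    {"tx": 0.037,"ty": -0.019,"tz": 0,"ax": 0,"ay": 0,"az": 8,"jaw": 0},
    {"tx": 0.039,"ty": -0.014,"tz": 0,"ax": 0,"ay": 0,"az": 8,"jaw": 0},
    {"tx": 0.037,"ty": -0.009,"tz": 0,"ax": 0,"ay": 0,"az": 8,"jaw": 0},
    {"tx": 0.034,"ty": -0.003,"tz": 0,"ax": 0,"ay": 0,"az": 8,"jaw": 0},
    {"tx": 0.03,"ty": 0.003,"tz": 0,"ax": 0,"ay": 0,"az": 8,"jaw": 0},
    {"tx": 0,"ty": 0,"tz": 0,"ax": 0,"ay": 0,"az": 8,"jaw": 0},
    {"tx": 0,"ty": 0,"tz": 0,"ax": 0,"ay": 0,"az": 8,"jaw": 0},
    {"tx": 0,"ty": 0,"tz": 0,"ax": 0,"ay": 0,"az": 8,"jaw": 0},
    {"tx": 0,"ty": 0,"tz": 0,"ax": 0,"ay": 0,"az": 8,"jaw": 0},
  ],
)

```text
time: 1.15
tool_pos: [0.6174, 0.2123, 0.2244]
tool_rot: [0.0, 0.995, 0.095, -0.005]
contact_force: [0.6, 0.5, -0.2]
gripper_width: 1.004
```

```bash
python3 -c "
from h import *
goal([.4065,.3367,.13],.042)"
```

```text
t 1.15 pos [0.6174 0.2123 0.2244] w 1.004 F [ 0.61  0.52 -0.2 ] j [0.22 0.13 1.54 0.   1.48 1.6 ]
shift mm [-182.8 -161.8   96.3] turn deg [-0.    0.55  8.46]
```

move_arm(
  rows=[
    {"tx": -0.032,"ty": -0.032,"tz": 0.008,"ax": 0,"ay": 0,"az": 0,"jaw": 0},
    {"tx": -0.032,"ty": -0.028,"tz": 0.008,"ax": 0,"ay": 0,"az": 0,"jaw": 0},
    {"tx": -0.032,"ty": -0.028,"tz": 0.008,"ax": 0,"ay": 0,"az": 0,"jaw": 0},
    {"tx": -0.032,"ty": -0.028,"tz": 0.008,"ax": 0,"ay": 0,"az": 0,"jaw": 0},
    {"tx": -0.03,"ty": -0.028,"tz": 0.008,"ax": 0,"ay": 0,"az": 0,"jaw": 0},
    {"tx": -0.025,"ty": -0.018,"tz": 0.008,"ax": 0,"ay": 0,"az": 4,"jaw": 0},
    {"tx": 0,"ty": 0,"tz": 0,"ax": 0,"ay": 0,"az": 4,"jaw": 0},
    {"tx": 0,"ty": 0,"tz": 0,"ax": 0,"ay": 0,"az": 0,"jaw": 0},
  ],
)

```text
time: 1.95
tool_pos: [0.3979, 0.3403, 0.1722]
tool_rot: [0.001, 1.0, 0.02, -0.007]
contact_force: [0.3, 1.2, -0.1]
gripper_width: 1.0
```

```bash
python3 -c "
from h import *
goal([.4065,.3367,.13],.042)
from plant import manip
f=manip.grab_frame('wrist');cv2.imwrite('pics/wrist1.png',f['color'][:,:,::-1]);np.savez('pics/wrist1.npz',**f)"
```

```text
t 1.95 pos [0.3979 0.3403 0.1722] w 1.0 F [ 0.35  1.21 -0.07] j [ 0.56 -0.14  1.9   0.    1.4   2.09]
shift mm [ 9.   3.8 42.1] turn deg [ 0.15  0.8  -0.08]
```

View pics/wrist1.png

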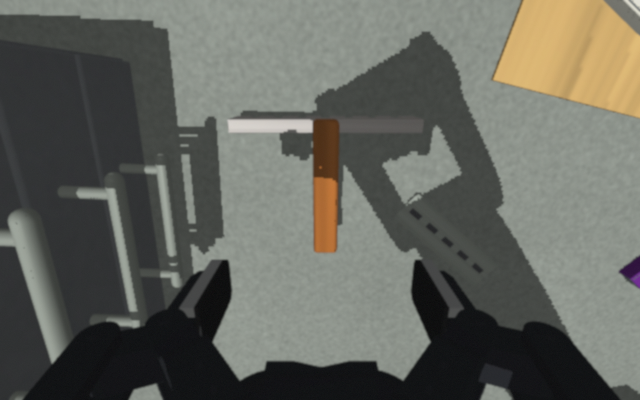

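```bash
python3 -c "
from h import *
f=load('wrist1')
for p in[(314,252),(338,252),(313,120),(338,120)]:print(ray(f,*p,.052).round(4))
for p in[(228,120),(424,120),(228,132),(424,132)]:print(ray(f,*p,.034).round(4))
goal([.4065,.3367,.018],.042)"
```

```text
[0.3366 0.3442 0.052 ]
[0.3375 0.3218 0.052 ]
[0.4569 0.349  0.052 ]
[0.4577 0.3287 0.052 ]
[0.4523 0.4228 0.034 ]
[0.4591 0.2532 0.034 ]
[0.4421 0.4234 0.034 ]
[0.4489 0.2517 0.034 ]
t 2.0 pos [0.3979 0.3402 0.172 ] w 0.998 F [ 0.5   0.17 -1.02] j [ 0.56 -0.14  1.9   0.01  1.4   2.09]
shift mm [ 10.7   3.4 153.9] turn deg [ 0.15  0.85 -0.04]
```

The wrist view shows the rake upright, with the handle over cols 314–338, rows 120–252, and the head at row 126, cols 228–424. It agrees with the scene view to 1–2 mm. Descending.

move_arm(
  rows=[
    {"tx": 0.0085,"ty": 0.0035,"tz": 0.02,"ax": 0,"ay": 0.9,"az": 0,"jaw": 0},
    {"tx": 0,"ty": 0,"tz": 0.03,"ax": 0,"ay": 0,"az": 0,"jaw": 0},
    {"tx": 0,"ty": 0,"tz": 0.03,"ax": 0,"ay": 0,"az": 0,"jaw": 0},
    {"tx": 0,"ty": 0,"tz": 0.03,"ax": 0,"ay": 0,"az": 0,"jaw": 0},
    {"tx": 0,"ty": 0,"tz": 0.015,"ax": 0,"ay": 0,"az": 0,"jaw": 0},
    {"tx": 0,"ty": 0,"tz": 0,"ax": 0,"ay": 0,"az": 0,"jaw": 0},
  ],
)

```text
time: 2.6
tool_pos: [0.4127, 0.3359, 0.0456]
tool_rot: [-0.0, 1.0, 0.022, 0.004]
contact_force: [0.0, -1.0, -0.3]
gripper_width: 1.002
```

```bash
python3 -c "
from h import *
goal([.406,.336,.018],.042)"
```

```text
t 2.6 pos [0.4127 0.3359 0.0456] w 1.002 F [ 0.01 -0.98 -0.33] j [ 0.55  0.02  1.97 -0.    1.14  2.07]
shift mm [-6.9 -0.4 27.5] turn deg [-0.01 -0.42  0.16]
```

move_arm(
  rows=[
    {"tx": -0.0065,"ty": 0,"tz": 0.017,"ax": 0,"ay": -0.4,"az": 0.2,"jaw": 0},
    {"tx": 0,"ty": 0,"tz": 0.01,"ax": 0,"ay": 0,"az": 0,"jaw": 0},
    {"tx": 0,"ty": 0,"tz": 0,"ax": 0,"ay": 0,"az": 0,"jaw": 0},
  ],
)

```text
time: 2.9
tool_pos: [0.4079, 0.3357, 0.0184]
tool_rot: [-0.001, 1.0, 0.02, 0.001]
contact_force: [0.4, 0.6, -0.5]
gripper_width: 0.998
```

```bash
python3 -c "
from h import *
goal([.406,.336,.018],.042)"
```

```text
t 2.9 pos [0.4079 0.3357 0.0184] w 0.998 F [ 0.43  0.58 -0.46] j [0.55 0.06 1.99 0.   1.09 2.08]
shift mm [-1.9 -0.4  0.3] turn deg [-0.08 -0.13 -0.07]
```

move_arm(
  rows=[
    {"tx": -0.002,"ty": 0,"tz": 0,"ax": 0,"ay": 0,"az": 0,"jaw": 120},
    {"tx": 0,"ty": 0,"tz": 0,"ax": 0,"ay": 0,"az": 0,"jaw": 255},
    {"tx": 0,"ty": 0,"tz": 0,"ax": 0,"ay": 0,"az": 0,"jaw": 255},
    {"tx": 0,"ty": 0,"tz": 0,"ax": 0,"ay": 0,"az": 0,"jaw": 255},
    {"tx": 0,"ty": 0,"tz": 0,"ax": 0,"ay": 0,"az": 0,"jaw": 255},
    {"tx": 0,"ty": 0,"tz": 0,"ax": 0,"ay": 0,"az": 0,"jaw": 255},
    {"tx": 0,"ty": 0,"tz": 0,"ax": 0,"ay": 0,"az": 0,"jaw": 255},
    {"tx": 0,"ty": 0,"tz": 0,"ax": 0,"ay": 0,"az": 0,"jaw": 255},
  ],
)

```text
time: 3.7
tool_pos: [0.4074, 0.3369, 0.021]
tool_rot: [-0.002, 1.0, 0.021, 0.003]
contact_force: [-0.6, 0.2, -1.3]
gripper_width: 0.25
```

```bash
python3 -c "
from h import *
goal([.406,.336,.018],.042)"
```

```text
t 3.7 pos [0.4074 0.3369 0.021 ] w 0.25 F [-0.6   0.17 -1.27] j [0.55 0.05 1.99 0.   1.09 2.08]
shift mm [-1.5  0.8  3. ] turn deg [-0.22 -0.38 -0.02]
```

Gripped, with an opening of about 21 mm on the 22 mm handle. Lifting.

move_arm(
  rows=[
    {"tx": 0,"ty": 0,"tz": -0.02,"ax": 0,"ay": 0,"az": 0,"jaw": 255},
    {"tx": 0,"ty": 0,"tz": -0.03,"ax": 0,"ay": 0,"az": 0,"jaw": 255},
    {"tx": 0,"ty": 0,"tz": -0.03,"ax": 0,"ay": 0,"az": 0,"jaw": 255},
    {"tx": 0,"ty": 0,"tz": 0,"ax": 0,"ay": 0,"az": 0,"jaw": 255},
  ],
)

```text
time: 4.1
tool_pos: [0.4045, 0.335, 0.1]
tool_rot: [-0.0, 1.0, 0.021, -0.0]
contact_force: [0.5, -0.3, -1.5]
gripper_width: 0.249
```

```bash
cat >> h.py <<'E'
m=np.load('m.npz');O=m['o'];BY=float(m['yaw']);RB=np.array([[np.cos(BY),-np.sin(BY)],[np.sin(BY),np.cos(BY)]])
GX=.0437;GZ=.021
def rgoal(bx,by,h,dyaw=0):  # rake origin in board frame, tip height world
    yaw=BY+dyaw
    P=O+RB@np.array([bx,by])-GX*np.array([np.cos(yaw),np.sin(yaw)])
    s,p,M=st();r=RB.T@(p[:2]+GX*M[:2,0]-O);print('rake now board',r.round(4),'tip z',round(p[2]-GZ,4))
    goal([*P,h+GZ],yaw)
E
python3 -c "
from h import *
rgoal(-.135,-.005,.06)
from plant import manip
for n in['wrist','side']:
  f=manip.grab_frame(n);cv2.imwrite(f'pics/{n}2.png',f['color'][:,:,::-1]);np.savez(f'pics/{n}2.npz',**f)"
```

```text
rake now board [-0.2244  0.2544] tip z 0.079
t 4.1 pos [0.4045 0.335  0.1   ] w 0.249 F [ 0.49 -0.25 -1.45] j [ 0.55 -0.07  1.96  0.    1.25  2.08]
shift mm [ 30.4 263.   19. ] turn deg [-1.000e-02  1.000e-02  1.288e+01]
```

View pics/wrist2.png

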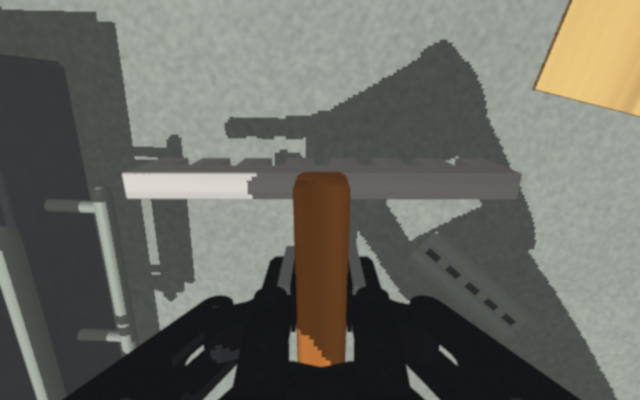

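View pics/side2.png

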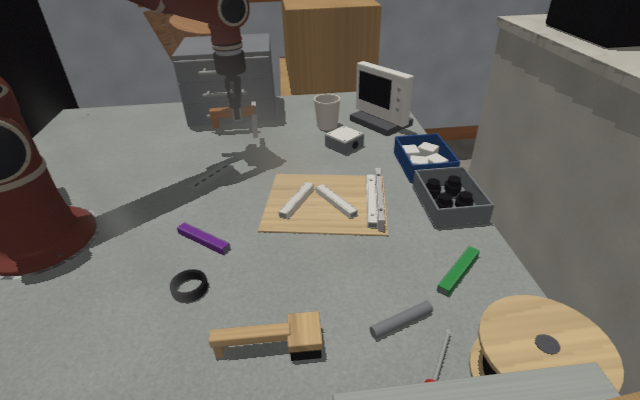

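The wrist view shows the rake held square: head at row 185, cols 123–520, handle at cols 295–348. The side view shows it off the table and level, with the rods unmoved (297,200 and 336,200). Carrying it to behind the near rod.

move_arm(
  rows=[
    {"tx": 0.003,"ty": 0.025,"tz": 0,"ax": 0,"ay": 0,"az": 0,"jaw": 255},
    {"tx": 0.003,"ty": 0.032,"tz": 0,"ax": 0,"ay": 0,"az": 0,"jaw": 255},
    {"tx": 0.003,"ty": 0.032,"tz": 0,"ax": 0,"ay": 0,"az": 0,"jaw": 255},
    {"tx": 0.003,"ty": 0.032,"tz": 0,"ax": 0,"ay": 0,"az": 0,"jaw": 255},
    {"tx": 0.003,"ty": 0.032,"tz": 0,"ax": 0,"ay": 0,"az": 0,"jaw": 255},
    {"tx": 0.003,"ty": 0.032,"tz": 0,"ax": 0,"ay": 0,"az": 0,"jaw": 255},
    {"tx": 0.003,"ty": 0.032,"tz": 0,"ax": 0,"ay": 0,"az": 4,"jaw": 255},
    {"tx": 0.003,"ty": 0.02,"tz": 0,"ax": 0,"ay": 0,"az": 5,"jaw": 255},
    {"tx": 0,"ty": 0,"tz": 0,"ax": 0,"ay": 0,"az": 4,"jaw": 255},
    {"tx": 0,"ty": 0,"tz": 0,"ax": 0,"ay": 0,"az": 0,"jaw": 255},
  ],
)

```text
time: 5.2
tool_pos: [0.4201, 0.0853, 0.0728]
tool_rot: [0.008, 0.995, -0.096, -0.021]
contact_force: [-1.0, -0.2, -2.5]
gripper_width: 0.246
```

```bash
python3 -c "
from h import *
rgoal(-.135,-.005,.06)"
```

```text
rake now board [-0.1625  0.0015] tip z 0.0518
t 5.2 pos [0.4201 0.0853 0.0728] w 0.246 F [-0.99 -0.23 -2.45] j [ 0.03 -0.25  2.17 -0.01  1.26  1.8 ]
shift mm [27.1  6.9 -9.2] turn deg [ 1.14  2.34 -0.51]
```

move_arm(
  rows=[
    {"tx": 0.015,"ty": 0.004,"tz": -0.009,"ax": 1,"ay": 2,"az": -0.5,"jaw": 255},
    {"tx": 0.012,"ty": 0.003,"tz": 0,"ax": 0,"ay": 0,"az": 0,"jaw": 255},
    {"tx": 0,"ty": 0,"tz": 0,"ax": 0,"ay": 0,"az": 0,"jaw": 255},
    {"tx": 0,"ty": 0,"tz": 0,"ax": 0,"ay": 0,"az": 0,"jaw": 255},
  ],
)

```text
time: 5.6
tool_pos: [0.4411, 0.0741, 0.0744]
tool_rot: [0.001, 0.996, -0.088, -0.009]
contact_force: [0.1, 0.5, -2.4]
gripper_width: 0.249
```

```bash
python3 -c "
from h import *
rgoal(-.135,-.005,.006)
from plant import manip
for n in['wrist','side']:
  f=manip.grab_frame(n);cv2.imwrite(f'pics/{n}3.png',f['color'][:,:,::-1]);np.savez(f'pics/{n}3.npz',**f)"
```

```text
rake now board [-0.1398 -0.0049] tip z 0.0534
t 5.6 pos [0.4411 0.0741 0.0744] w 0.249 F [ 0.07  0.49 -2.38] j [ 0.   -0.22  2.14 -0.    1.24  1.75]
shift mm [ 5.6 -0.4 47.3] turn deg [0.21 0.99 0.41]
```

View pics/wrist3.png

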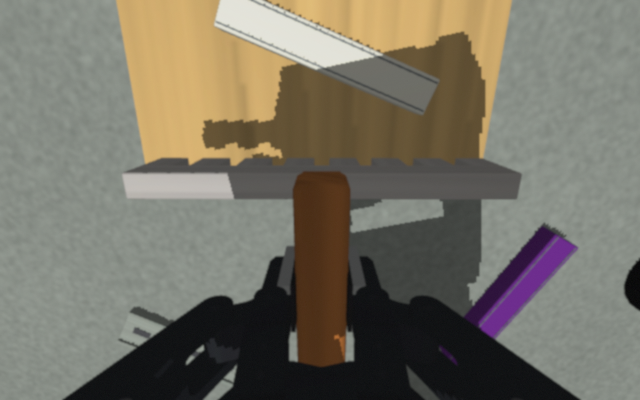

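View pics/side3.png

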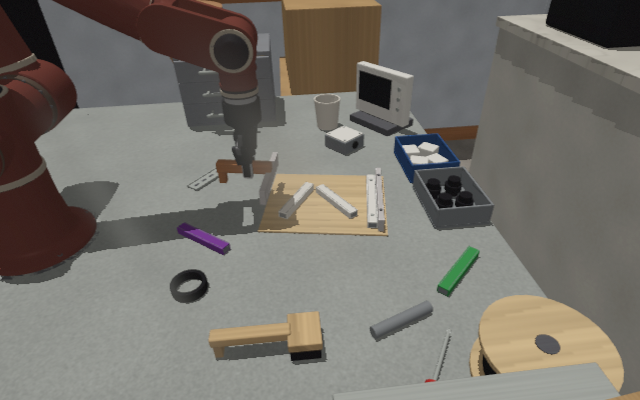

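The wrist view shows the near rod ahead of the head (220–438, rows 0–112), the board edges at cols 125 and 510, and the head behind the rod. The purple length (540,270) and the strip (150,325) are clear of the head. Lowering.

move_arm(
  rows=[
    {"tx": 0.003,"ty": 0,"tz": 0.018,"ax": 0.2,"ay": 0.9,"az": 0.3,"jaw": 255},
    {"tx": 0,"ty": 0,"tz": 0.014,"ax": 0,"ay": 0,"az": 0,"jaw": 255},
    {"tx": 0,"ty": 0,"tz": 0.008,"ax": 0,"ay": 0,"az": 0,"jaw": 255},
    {"tx": 0,"ty": 0,"tz": 0,"ax": 0,"ay": 0,"az": 0,"jaw": 255},
  ],
)

```text
time: 6.1
tool_pos: [0.4426, 0.0751, 0.0331]
tool_rot: [-0.0, 0.996, -0.089, -0.0]
contact_force: [0.1, -0.3, -1.2]
gripper_width: 0.244
```

```bash
python3 -c "
from h import *
rgoal(-.135,-.005,.006)"
```

```text
rake now board [-0.1385 -0.0038] tip z 0.0121
t 6.1 pos [0.4426 0.0751 0.0331] w 0.244 F [ 0.08 -0.28 -1.25] j [ 0.   -0.16  2.17  0.    1.13  1.75]
shift mm [3.5 1.  6.1] turn deg [-0.    0.06  0.31]
```

move_arm(
  rows=[
    {"tx": 0.002,"ty": 0.001,"tz": 0.005,"ax": 0,"ay": 0,"az": 0.3,"jaw": 255},
    {"tx": 0.008,"ty": 0,"tz": 0,"ax": 0,"ay": 0,"az": 0,"jaw": 255},
    {"tx": 0.008,"ty": 0,"tz": 0,"ax": 0,"ay": 0,"az": 0,"jaw": 255},
    {"tx": 0.008,"ty": 0,"tz": 0,"ax": 0,"ay": 0,"az": 0,"jaw": 255},
    {"tx": 0.008,"ty": 0,"tz": 0,"ax": 0,"ay": 0,"az": 0,"jaw": 255},
  ],
)

```text
time: 6.6
tool_pos: [0.4793, 0.0678, 0.0294]
tool_rot: [-0.0, 0.996, -0.091, 0.001]
contact_force: [-0.5, -0.1, -2.7]
gripper_width: 0.249
```

```bash
python3 -c "
from h import *
rgoal(-.05,-.005,.006)"
```

```text
rake now board [-0.1011 -0.0045] tip z 0.0084
t 6.6 pos [0.4793 0.0678 0.0294] w 0.249 F [-0.49 -0.11 -2.74] j [-0.01 -0.06  2.09  0.    1.11  1.74]
shift mm [51.   0.5  2.5] turn deg [-0.03 -0.1   0.04]
```

move_arm(
  rows=[
    {"tx": 0.008,"ty": 0,"tz": 0.001,"ax": 0,"ay": 0,"az": 0,"jaw": 255},
    {"tx": 0.008,"ty": 0,"tz": 0,"ax": 0,"ay": 0,"az": 0,"jaw": 255},
    {"tx": 0.008,"ty": 0,"tz": 0,"ax": 0,"ay": 0,"az": 0,"jaw": 255},
    {"tx": 0.008,"ty": 0,"tz": 0,"ax": 0,"ay": 0,"az": 0,"jaw": 255},
    {"tx": 0.008,"ty": 0,"tz": 0,"ax": 0,"ay": 0,"az": 0,"jaw": 255},
  ],
)

```text
time: 7.1
tool_pos: [0.5231, 0.0597, 0.0288]
tool_rot: [-0.0, 0.996, -0.091, 0.001]
contact_force: [-0.8, 0.5, -1.4]
gripper_width: 0.247
```

```bash
python3 -c "
from h import *
rgoal(-.02,-.005,.006)
from plant import manip
for n in['wrist','scene']:
  f=manip.grab_frame(n);cv2.imwrite(f'pics/{n}4.png',f['color'][:,:,::-1]);np.savez(f'pics/{n}4.npz',**f)
im=f['color'][160:285,255:405,::-1];cv2.imwrite('pics/c4.png',cv2.resize(im,None,fx=5,fy=4.8,interpolation=cv2.INTER_CUBIC))"
```

```text
rake now board [-0.0566 -0.0045] tip z 0.0078
t 7.1 pos [0.5231 0.0597 0.0288] w 0.247 F [-0.8   0.46 -1.45] j [-0.03  0.04  1.99  0.    1.11  1.73]
shift mm [36.5  0.5  1.9] turn deg [-0.04 -0.11  0.02]
```

View pics/wrist4.png

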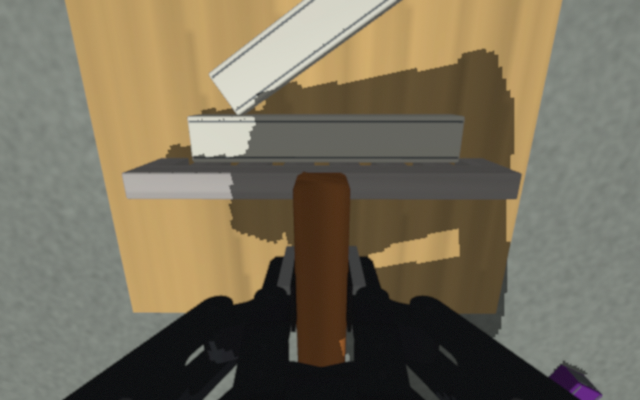

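View pics/c4.png

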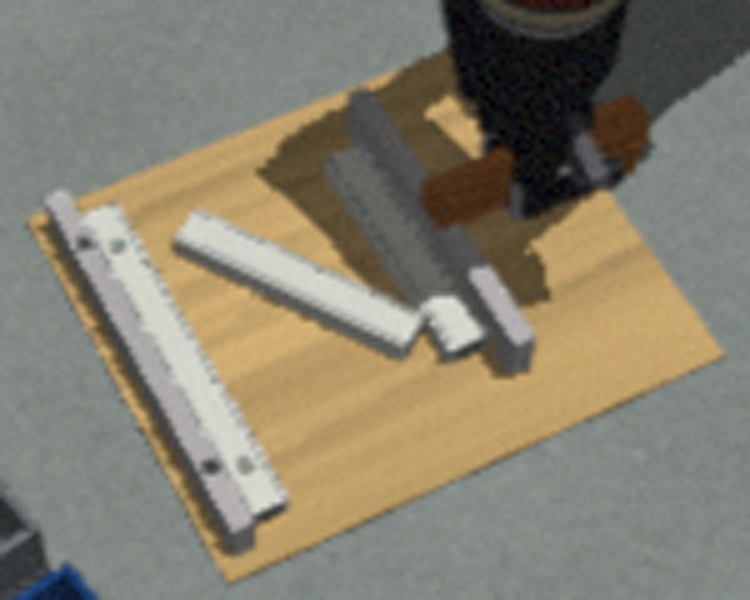

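The near rod is now square against the head (wrist rows 116–162, cols 190–463). The far rod's near corner (240,110) has just been touched. Continuing to push.

move_arm(
  rows=[
    {"tx": 0.007,"ty": 0,"tz": 0.001,"ax": 0,"ay": 0,"az": 0,"jaw": 255},
    {"tx": 0.007,"ty": 0,"tz": 0,"ax": 0,"ay": 0,"az": 0,"jaw": 255},
    {"tx": 0.007,"ty": 0,"tz": 0,"ax": 0,"ay": 0,"az": 0,"jaw": 255},
    {"tx": 0.007,"ty": 0,"tz": 0,"ax": 0,"ay": 0,"az": 0,"jaw": 255},
    {"tx": 0.007,"ty": 0,"tz": 0,"ax": 0,"ay": 0,"az": 0,"jaw": 255},
  ],
)

```text
time: 7.7
tool_pos: [0.5594, 0.053, 0.0276]
tool_rot: [-0.0, 0.996, -0.091, 0.001]
contact_force: [-1.1, -0.0, -2.0]
gripper_width: 0.25
```

```bash
python3 -c "
from h import *
rgoal(.025,-.005,.006)
from plant import manip
for n in['wrist','scene']:
  f=manip.grab_frame(n);cv2.imwrite(f'pics/{n}5.png',f['color'][:,:,::-1]);np.savez(f'pics/{n}5.npz',**f)
im=f['color'][160:285,255:405,::-1];cv2.imwrite('pics/c5.png',cv2.resize(im,None,fx=5,fy=4.8,interpolation=cv2.INTER_CUBIC))"
```

```text
rake now board [-0.0196 -0.0044] tip z 0.0066
t 7.7 pos [0.5594 0.053  0.0276] w 0.25 F [-1.06 -0.01 -2.03] j [-0.04  0.12  1.91  0.    1.11  1.71]
shift mm [44.6  0.6  0.7] turn deg [-0.04 -0.08  0.04]
```

View pics/wrist5.png

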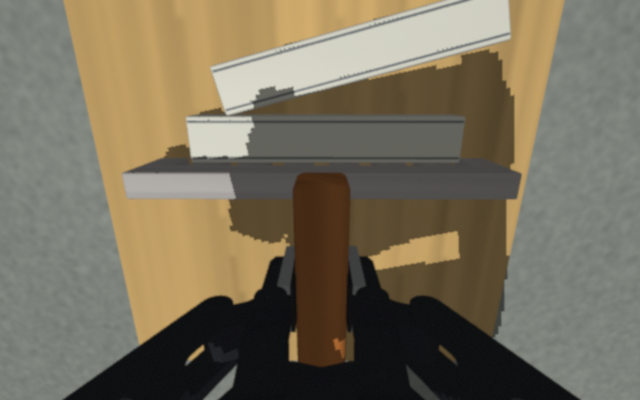

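View pics/c5.png

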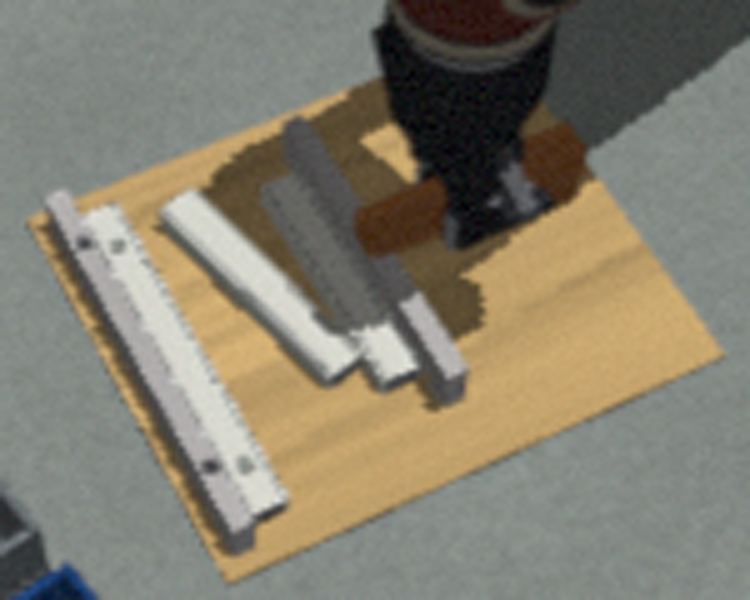

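The far rod is turning into line (wrist corners 213,68 / 226,112 / 510,38), about 18 mm to the right of the near one. That is inside the 50 mm tolerance, so I continue.

move_arm(
  rows=[
    {"tx": 0.007,"ty": 0,"tz": 0,"ax": 0,"ay": 0,"az": 0,"jaw": 255},
    {"tx": 0.007,"ty": 0,"tz": 0,"ax": 0,"ay": 0,"az": 0,"jaw": 255},
    {"tx": 0.007,"ty": 0,"tz": 0,"ax": 0,"ay": 0,"az": 0,"jaw": 255},
    {"tx": 0.007,"ty": 0,"tz": 0,"ax": 0,"ay": 0,"az": 0,"jaw": 255},
    {"tx": 0.006,"ty": 0,"tz": 0,"ax": 0,"ay": 0,"az": 0,"jaw": 255},
  ],
)

```text
time: 8.3
tool_pos: [0.5952, 0.0463, 0.0275]
tool_rot: [-0.0, 0.996, -0.091, 0.001]
contact_force: [-1.0, -0.2, -1.5]
gripper_width: 0.25
```

```bash
python3 -c "
from h import *
rgoal(.028,-.005,.006)
from plant import manip
for n in['wrist']:
  f=manip.grab_frame(n);cv2.imwrite(f'pics/{n}6.png',f['color'][:,:,::-1]);np.savez(f'pics/{n}6.npz',**f)"
```

```text
rake now board [ 0.0168 -0.0045] tip z 0.0065
t 8.3 pos [0.5952 0.0463 0.0275] w 0.25 F [-0.97 -0.17 -1.46] j [-0.05  0.2   1.82  0.    1.12  1.71]
shift mm [11.2  0.5  0.5] turn deg [-0.03 -0.06  0.03]
```

View pics/wrist6.png

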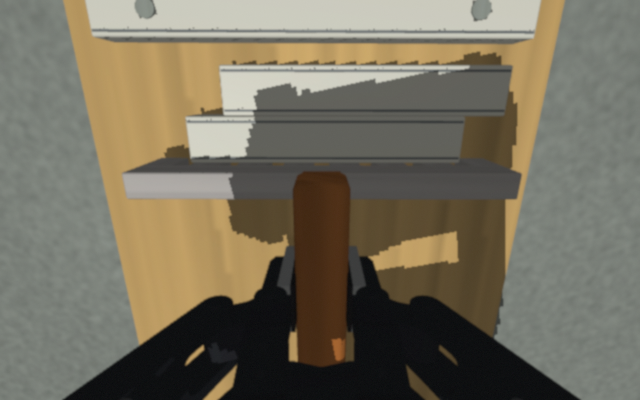

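Both rods are square to the head and side by side (wrist rows 66–115, cols 221–512, and rows 116–162, cols 188–463). The fixed length's near face is at row 40, so a gap of about 11 mm remains. Closing it gently.

move_arm(
  rows=[
    {"tx": 0.004,"ty": 0,"tz": 0,"ax": 0,"ay": 0,"az": 0,"jaw": 255},
    {"tx": 0.003,"ty": 0,"tz": 0,"ax": 0,"ay": 0,"az": 0,"jaw": 255},
    {"tx": 0.003,"ty": 0,"tz": 0,"ax": 0,"ay": 0,"az": 0,"jaw": 255},
    {"tx": 0,"ty": 0,"tz": 0,"ax": 0,"ay": 0,"az": 0,"jaw": 255},
  ],
)

```text
time: 8.75
tool_pos: [0.6055, 0.0444, 0.0272]
tool_rot: [-0.0, 0.996, -0.092, -0.001]
contact_force: [0.5, 0.6, -2.6]
gripper_width: 0.25
```

```bash
python3 -c "
from h import *
rgoal(.028,-.005,.006)
from plant import manip
for n in['wrist']:
  f=manip.grab_frame(n);cv2.imwrite(f'pics/{n}7.png',f['color'][:,:,::-1]);np.savez(f'pics/{n}7.npz',**f)"
```

```text
rake now board [ 0.0272 -0.0045] tip z 0.0062
t 8.75 pos [0.6055 0.0444 0.0272] w 0.25 F [ 0.5   0.59 -2.61] j [-0.05  0.22  1.79  0.    1.13  1.7 ]
shift mm [0.8 0.5 0.2] turn deg [-0.04  0.13 -0.02]
```

View pics/wrist7.png

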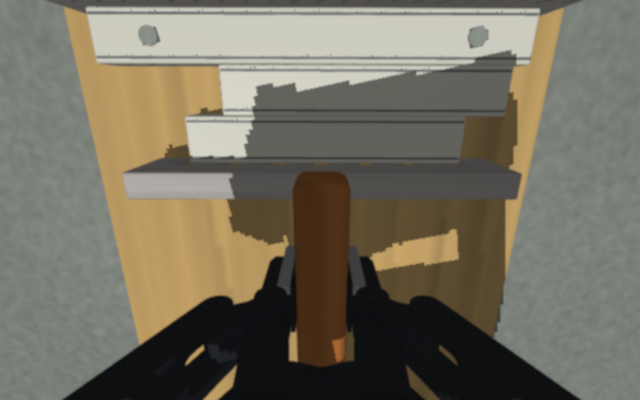

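move_arm(
  rows=[
    {"tx": 0.002,"ty": 0,"tz": 0,"ax": 0,"ay": 0,"az": 0,"jaw": 255},
    {"tx": 0.001,"ty": 0,"tz": 0,"ax": 0,"ay": 0,"az": 0,"jaw": 255},
    {"tx": 0,"ty": 0,"tz": 0,"ax": 0,"ay": 0,"az": 0,"jaw": 255},
  ],
)

```text
time: 9.1
tool_pos: [0.6056, 0.0444, 0.0264]
tool_rot: [-0.001, 0.996, -0.092, -0.005]
contact_force: [-1.2, 0.5, -1.5]
gripper_width: 0.248
```

```bash
python3 -c "
from h import *
rgoal(.028,-.005,.006)
f=load('wrist7')
for p in[(221,68),(514,68),(223,115),(510,115),(188,117),(464,117),(190,158),(461,158),(97,64),(530,64)]:print((RB.T@(ray(f,*p,.02)[:2]-O)).round(4))"
```

```text
rake now board [ 0.0274 -0.0045] tip z 0.0054
t 9.1 pos [0.6056 0.0444 0.0264] w 0.248 F [-1.17  0.46 -1.47] j [-0.05  0.22  1.79  0.    1.14  1.7 ]
shift mm [ 0.6  0.5 -0.6] turn deg [-0.02  0.52 -0.03]
[0.0756 0.0397]
[ 0.0755 -0.0898]
[0.0555 0.0409]
[ 0.0554 -0.0918]
[0.0546 0.0572]
[ 0.0545 -0.0707]
[0.0354 0.0588]
[ 0.0353 -0.072 ]
[0.0773 0.0942]
[ 0.0771 -0.0965]
```

The rake stops on contact. Rod centres measure about x 66 and 45 mm, y −25 and −7 mm in the board frame, and parallel. Backing off and setting the rake down on the board behind them.

move_arm(
  rows=[
    {"tx": -0.006,"ty": 0,"tz": 0,"ax": 0,"ay": 0.4,"az": 0,"jaw": 255},
    {"tx": -0.008,"ty": 0,"tz": 0,"ax": 0,"ay": 0,"az": 0,"jaw": 255},
    {"tx": 0,"ty": 0,"tz": 0,"ax": 0,"ay": 0,"az": 0,"jaw": 255},
  ],
)

```text
time: 9.4
tool_pos: [0.5921, 0.047, 0.0269]
tool_rot: [-0.0, 0.996, -0.092, 0.001]
contact_force: [-0.6, -0.4, -2.4]
gripper_width: 0.248
```

```bash
python3 -c "
from h import *
rgoal(.014,-.005,.004)"
```

```text
rake now board [ 0.0137 -0.0044] tip z 0.0059
t 9.4 pos [0.5921 0.047  0.0269] w 0.248 F [-0.6  -0.44 -2.36] j [-0.05  0.19  1.83  0.    1.12  1.71]
shift mm [0.3 0.6 1.9] turn deg [-0.03 -0.14 -0.  ]
```

move_arm(
  rows=[
    {"tx": 0,"ty": 0,"tz": 0.0015,"ax": 0,"ay": 0,"az": 0,"jaw": 255},
    {"tx": 0,"ty": 0,"tz": 0.001,"ax": 0,"ay": 0,"az": 0,"jaw": 255},
    {"tx": 0,"ty": 0,"tz": 0,"ax": 0,"ay": 0,"az": 0,"jaw": 255},
  ],
)

```text
time: 9.7
tool_pos: [0.5927, 0.047, 0.0251]
tool_rot: [-0.0, 0.996, -0.091, 0.002]
contact_force: [-0.1, -0.3, -2.1]
gripper_width: 0.251
```

```bash
python3 -c "
from h import *
rgoal(.014,-.005,.004)"
```

```text
rake now board [ 0.0142 -0.0043] tip z 0.0041
t 9.7 pos [0.5927 0.047  0.0251] w 0.251 F [-0.1  -0.29 -2.1 ] j [-0.05  0.19  1.83  0.    1.11  1.71]
shift mm [-0.2  0.7  0.1] turn deg [-0.04 -0.28  0.01]
```

The force still carries the full rake weight (2.2 N), so I lower a touch more.

move_arm(
  rows=[
    {"tx": 0,"ty": 0,"tz": 0.001,"ax": 0,"ay": 0,"az": 0,"jaw": 255},
    {"tx": 0,"ty": 0,"tz": 0.001,"ax": 0,"ay": 0,"az": 0,"jaw": 255},
    {"tx": 0,"ty": 0,"tz": 0,"ax": 0,"ay": 0,"az": 0,"jaw": 255},
  ],
)

```text
time: 10.0
tool_pos: [0.5937, 0.0469, 0.0252]
tool_rot: [-0.0, 0.996, -0.091, 0.003]
contact_force: [-0.5, -0.1, -2.2]
gripper_width: 0.245
```

move_arm(
  rows=[
    {"tx": -0.001,"ty": 0,"tz": 0.002,"ax": 0,"ay": -0.2,"az": 0,"jaw": 255},
    {"tx": 0,"ty": 0,"tz": 0.001,"ax": 0,"ay": 0,"az": 0,"jaw": 255},
  ],
)

```text
time: 10.2
tool_pos: [0.5945, 0.0469, 0.025]
tool_rot: [-0.0, 0.996, -0.091, 0.002]
contact_force: [-3.0, 0.3, 2.5]
gripper_width: 0.248
```

```bash
python3 -c "
from h import *
rgoal(.014,-.005,.004)
from plant import manip
for n in['side']:
  f=manip.grab_frame(n);cv2.imwrite(f'pics/c8.png',cv2.resize(f['color'][110:240,210:400,::-1],None,fx=4,fy=4,interpolation=cv2.INTER_CUBIC))"
```

```text
rake now board [ 0.016  -0.0041] tip z 0.004
t 10.2 pos [0.5945 0.0469 0.025 ] w 0.248 F [-3.    0.35  2.52] j [-0.05  0.2   1.83  0.    1.12  1.71]
shift mm [-2.   0.9 -0.1] turn deg [-0.06 -0.27  0.  ]
```

View pics/c8.png

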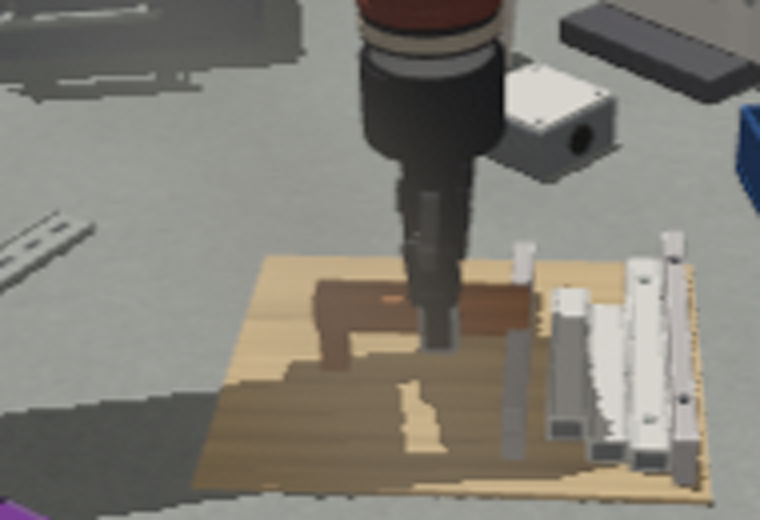

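The force now shows the board carrying the rake, and the side view shows it level on teeth and foot, with the rods tight in rows (570,360 and 607,380 in the crop). Releasing.

move_arm(
  rows=[
    {"tx": 0,"ty": 0,"tz": 0,"ax": 0,"ay": 0,"az": 0,"jaw": 150},
    {"tx": 0,"ty": 0,"tz": 0,"ax": 0,"ay": 0,"az": 0,"jaw": 80},
    {"tx": 0,"ty": 0,"tz": 0,"ax": 0,"ay": 0,"az": 0,"jaw": 0},
    {"tx": 0,"ty": 0,"tz": 0,"ax": 0,"ay": 0,"az": 0,"jaw": 0},
    {"tx": 0,"ty": 0,"tz": 0,"ax": 0,"ay": 0,"az": 0,"jaw": 0},
    {"tx": 0,"ty": 0,"tz": 0,"ax": 0,"ay": 0,"az": 0,"jaw": 0},
    {"tx": 0,"ty": 0,"tz": -0.01,"ax": 0,"ay": 0,"az": 0,"jaw": 0},
    {"tx": 0,"ty": 0,"tz": -0.02,"ax": 0,"ay": 0,"az": 0,"jaw": 0},
    {"tx": 0,"ty": 0,"tz": -0.03,"ax": 0,"ay": 0,"az": 0,"jaw": 0},
    {"tx": 0,"ty": 0,"tz": -0.04,"ax": 0,"ay": 0,"az": 0,"jaw": 0},
    {"tx": 0,"ty": 0,"tz": -0.04,"ax": 0,"ay": 0,"az": 0,"jaw": 0},
    {"tx": 0,"ty": 0,"tz": 0,"ax": 0,"ay": 0,"az": 0,"jaw": 0},
  ],
)

```text
time: 11.45
tool_pos: [0.5933, 0.0468, 0.1707]
tool_rot: [-0.0, 0.996, -0.091, 0.002]
contact_force: [0.2, -0.4, 0.0]
gripper_width: 0.996
```

```bash
python3 -c "
from h import *
rgoal(.014,-.005,.004)
from plant import manip
for n in['side','wrist']:
  f=manip.grab_frame(n);np.savez(f'pics/{n}9.npz',**f);cv2.imwrite(f'pics/{n}9.png',f['color'][:,:,::-1])"
```

```text
rake now board [ 0.0148 -0.0044] tip z 0.1497
t 11.45 pos [0.5933 0.0468 0.1707] w 0.996 F [ 0.16 -0.37  0.02] j [-0.05  0.02  1.75  0.    1.37  1.71]
shift mm [ -1.4   0.7 145.7] turn deg [-0.05 -0.24  0.  ]
```

View pics/side9.png

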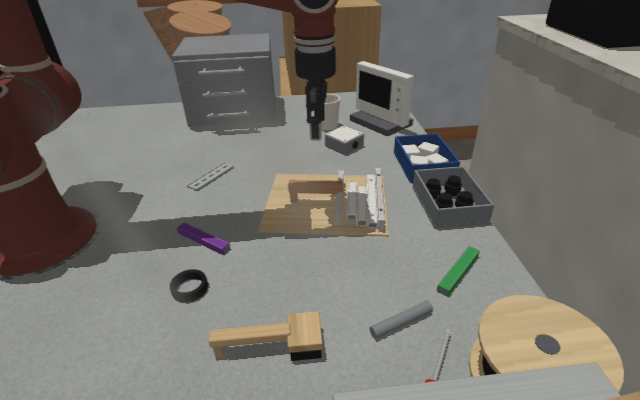

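View pics/wrist9.png

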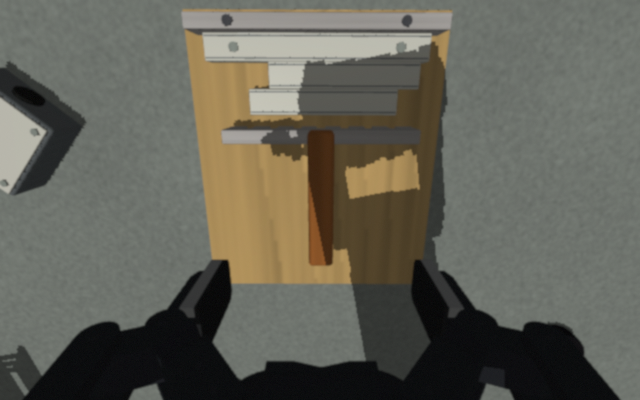

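```bash
python3 -c "
from h import *
f=load('wrist9')
for p in[(269,64),(420,64),(269,88),(420,88),(250,91),(397,91),(250,113),(397,113),(206,60),(431,60)]:print((RB.T@(ray(f,*p,.02)[:2]-O)).round(4))
from plant import manip
print(manip.job_done())"
```

```text
[0.0749 0.0398]
[ 0.0748 -0.0888]
[0.0556 0.0408]
[ 0.0555 -0.0907]
[0.0532 0.0575]
[ 0.0531 -0.0709]
[0.0346 0.0588]
[ 0.0345 -0.0723]
[0.0781 0.093 ]
[ 0.0779 -0.0979]
the job is handed in; nothing more can be done
None
```

I picked up the rake by its handle and combed both loose lengths along the board until they lay against the fixed length. I then backed off, set the rake down on its teeth on the board, let go, raised the gripper clear and handed the job in at about 11.5 s. No verdict came back.

Measured from the last wrist picture, in the board frame:

| Length | x (limit 30–80 mm) | y (limit ±50 mm) | Angle to the stop |
|---|---|---|---|
| Far rod | about 65 mm | about −25 mm | parallel within about 0.2° |
| Near rod | about 44 mm | about −7 mm | parallel within about 0.2° |

- **Gaps:** these come to about 1–3 mm in all, against the 15 mm allowed.
- **Rake:** it stands upright and level in the last side picture, and the arm's force reading is about zero.
- **Off-centre rod:** the far rod was pushed about 20 mm sideways while it was being turned into line. It stays within tolerance.
- **Disagreement:** I first measured the far rod's starting angle as about 0.7 rad, against the stated 0.5 rad maximum. It did not affect the result.

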